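Point out the specimen, its etchant and the loupe

ROBOT

A 6-joint arm with a two-finger parallel gripper is mounted at the origin on a cart in front of the work surface, level with it; the furniture and walls round the work are solid. World frame = base frame: x ahead of the robot, y to its left, z up, the work surface at z = 0. Lengths are in mm, angles in rad, forces in N, time in s.
With the tool pointing down it reaches from about 300 to 775 mm from the base axis. Payload 14.6 kg.
Tool frame: the origin (TCP) lies between the finger pads, 19 mm behind the fingertips; this is the grasp point; z points along the fingers, y is the line along which they close (so a half turn about z gives the same grasp; the last joint's range is limited). The gripper opens to 94 mm and grips with 3 to 60 N. Pads are 16 mm wide; open, the fingers measure 119 mm over their backs; the gripper's body (75 mm by 177 mm) begins 78 mm behind the grasp point.
Start: joints at [-1.319, 0.3, 1.521, -0, 1.321, -0.067], TCP at [172.378, -522.279, 224.246] pointing down, gripper open.
Joint ranges: [-3.03, 3.03], [-0.79, 2.21], [0.23, 2.52], [-1.04, 4.18], [0, 3.07], [-2.55, 2.55]. Speed limits (rad/s): [2.22, 2.22, 2.57, 3.14, 3.14, 3.14].

INTERFACE

Orientations are given as [roll, pitch, yaw] about the fixed x, y, z axes, in that order (R = Rz(yaw) Ry(pitch) Rx(roll)).
In Python, from cell import manip gives the robot as it stands.
- The arm moves only by the tool jog_arm, never from a script. Its argument "series" is a list of rows, each a list of 7 numbers: the shift along the world's x, y, z as a fraction of full scale, then the turn, a rotation vector about the world's x, y, z as a fraction of full scale, then the closure, from 0 (fully open) to 1 (shut). In form: [[dx, dy, dz, wx, wy, wz, fingers], ...]. A call has 1 to 8 rows; each row is the pose to reach, as a shift and turn from the pose commanded when the call began; what a row does not reach only later rows make up. Full scale, the value 1, is 120 mm for a shift and 90 degrees for a turn. A row lasts 1/12 s, in which the tool goes at most 41.7 mm and 7.16 degrees, less where a joint would pass 70% of its speed; a pose out of reach is approached as far as the arm can. A call with a number of a shift or a turn outside -1 to 1 is refused whole. A call with a gripper value outside its range is refused whole. The fingers move at their own pace and stop on an object; "grip_force" is the grip in N (left out, the last holds). Time passes only in rows, so rows that repeat a pose let the fingers close. It gives the time, the measured TCP pose, the force, the opening and the grip force at its end, in the units of the state.
- manip.read_state(): the state, without advancing time (a new reading comes with each control period).
- manip.camera(name): name is "scene" or "top" or "wrist"; returns a dict with "frame" (400x640x3 uint8, red, green, blue), "vfov" (degrees; the focal length in pixels is half the picture's height over the tangent of half this angle, whatever the lens; pixels are square), "cx", "cy" (the principal point, pixels), "k1" (the pictures are not rectified: a ray, as slopes to the right and down, at radius r is drawn at 1 + k1 r^2 times it, then the intrinsics apply), "R" (3x3) and "t" (3): a world point X has camera coordinates R X + t; the wrist camera has in their place "hand_eye" (4x4, takes a point from camera to tool coordinates, whose origin is the TCP and whose axes are the flange's). Camera axes: x right, y down, z forward; pixel columns grow to the right and rows downward; lengths in mm; the calibration is good to about 2 mm. A picture is of the moment at which its call begins: read the wrist's pose just before it. There is no depth.
- manip.sign_off(): hands the job in; it is judged then, once.
The state is a dict: "clock": time; "joints": joint angles; "qd": joint speeds; "effort": joint torques, N m; "eef_pos": TCP position; "eef_rot": TCP orientation; "wrist_force": force on the tool from outside, world axes, zero at the start; "moment": the same for the moment, N m; "finger_gap": finger opening in mm; "finger_force": force on a finger pad.
Only numpy, scipy, OpenCV 4.12 (cv2) and the standard library are available. Lean on these libraries where they do the work, as an engineer would, in place of code of your own. Each camera call takes 0.05 s, during which the arm holds its last target. There are 200 camera calls.

TASK

Among the things set out along the front of the desk, show the trainee what the next etching job needs: with the hand pointing straight down, hold the fingertips about two centimetres above the middle of the bright red specimen mount for two seconds, then do the same above the tip of the brown bottle with the black cap, then above the middle of the black loupe. Touch nothing and disturb nothing, and go from one to the next with the hand raised, never coming low over any other mount, bottle or canister. Finish with the fingertips raised at least 20 cm above the desk.

Things in the scene. Friction and masses are not known exactly. Their poses are not given: they have to be found in the camera images.
- mount_red: bright red resin specimen mount, upright disc 30 mm across and 16 mm high with a small polished metal face in its top; origin at the centre of its underside (the top is 16 mm above it), z up
- mount_green: dark green resin specimen mount, upright disc 30 mm across and 16 mm high with a small polished metal face in its top; origin at the centre of its underside (the top is 16 mm above it), z up
- mount_cream: cream resin specimen mount, upright disc 30 mm across and 16 mm high with a small polished metal face in its top; origin at the centre of its underside (the top is 16 mm above it), z up
- mount_navy: dark navy blue resin specimen mount, upright disc 30 mm across and 16 mm high with a small polished metal face in its top; origin at the centre of its underside (the top is 16 mm above it), z up
- bottle_brown: brown (amber) dropper bottle with a black cap and black nozzle, 34 mm across, nozzle tip 89 mm above its underside, at the front of the desk (not the like bottle far back by the screen, which belongs to the room); origin at the centre of its underside, z up
- bottle_white: white dropper bottle with a red cap and red nozzle, 34 mm across, nozzle tip 89 mm above its underside; origin at the centre of its underside, z up
- bottle_small: small cream dropper bottle with a white cap and nozzle, 26 mm across, nozzle tip 69 mm above its underside; origin at the centre of its underside, z up
- loupe: black stand loupe (magnifier): a short waisted barrel with a lens sunk in its open top, 37 mm across, 39 mm high; origin at the centre of its underside, z up
- canister: dark grey closed canister with a plain flat lid, 41 mm across, 58 mm high; origin at the centre of its underside, z up
Not all that is in view belongs to the job. What is shaped like the bottle_brown but blue or purple is not meant.

How it is judged:
By the outcome, as a careful person would: the job done as asked, in the order asked, and still so for the second after the job is handed in, with the robot touching nothing.
It also fails if it takes over 64 s, if anything falls off the work surface, if the arm or the gripper's body presses on something with over 40 N, if the wrist force passes 120 N, or if a joint passes its speed limit or range.

## Working session

There is one attempt and no reset: what is moved stays moved. The work goes in short steps, Python scripts to look and compute and a tool call to move; the robot and the scene stay as the last step left them, time stands still between calls to the robot, and variables do not carry over. Pictures are saved under pics/ and viewed, at most 10 in all, crops included, and the job is handed in when it is done.

Besides the shell and the picture viewer there is one more tool, called after "Call:" as name(argument=value, ...) on one line, values as JSON. jog_arm: Moves the arm, as the interface text tells. Its arguments: {"type":"object","properties":{"series":{"type":"array"},"grip_force":{"type":"number"}},"required":["series"]}

```bash
mkdir -p pics; cat > h.py <<'E'
import numpy as np, cv2
from cell import manip
def snap(n,f):
    c=manip.camera(n); cv2.imwrite('pics/'+f,cv2.cvtColor(c['frame'],cv2.COLOR_RGB2BGR)); return c
def ray(c,u,v):
    h=c['frame'].shape[0]; f=h/2/np.tan(np.radians(c['vfov'])/2)
    d=np.array([(u-c['cx'])/f,(v-c['cy'])/f]); s=d.copy()
    for _ in range(20): s=d/(1+c['k1']*(s@s))
    R=np.array(c['R']); t=np.array(c['t'])
    return -R.T@t, R.T@np.r_[s,1]
def onz(c,u,v,z):
    o,d=ray(c,u,v); return o+d*(z-o[2])/d[2]
def proj(c,X):
    h=c['frame'].shape[0]; f=h/2/np.tan(np.radians(c['vfov'])/2)
    p=np.array(c['R'])@X+np.array(c['t']); s=p[:2]/p[2]; s=s*(1+c['k1']*(s@s))
    return s*f+[c['cx'],c['cy']]
E
python3 - <<'E'
from h import *
import pickle
print(manip.read_state())
d={n:snap(n,n+'1.png') for n in('top','scene')}
pickle.dump(d,open('c.pkl','wb'))
for n in d: print(n,{k:v for k,v in d[n].items() if k!='frame'})
E
```

```text
{'clock': 0.0, 'joints': array([-1.31858339e+00,  3.00496800e-01,  1.52159277e+00, -5.08457357e-06,
        1.32069546e+00, -6.65894234e-02]), 'qd': array([-0.0003811 , -0.00030046, -0.00053886, -0.00096248, -0.00073405,
       -0.0008229 ]), 'effort': array([ 4.41792190e-04, -5.31808448e+01, -3.52732301e+01,  7.09131989e-02,
        2.44293694e-02, -1.08625734e-04]), 'eef_pos': array([ 172.3265061 , -522.04802259,  223.66727506]), 'eef_rot': array([-3.14040259e+00, -7.44271489e-05,  3.18803580e-01]), 'wrist_force': array([ 0.02066576,  0.02578094, -0.16175616]), 'moment': array([-0.02308173,  0.01996583,  0.02751533]), 'finger_force': 0.0, 'finger_gap': 94.15543087302804}
top {'vfov': 56.80662695334943, 'cx': 319.46899084235537, 'cy': 200.8691939686847, 'k1': -0.003067394705728207, 'R': array([[ 0.01550764, -0.99953251, -0.02634905],
       [-0.99538392, -0.01293638, -0.09509733],
       [ 0.09471201,  0.02770216, -0.9951192 ]]), 't': array([158.13564078, 461.38328733, 830.87312773])}
scene {'vfov': 53.853325517012834, 'cx': 322.23456353400707, 'cy': 188.46428641741042, 'k1': -0.09242086293509795, 'R': array([[ 0.42066267,  0.90719219,  0.00672636],
       [ 0.54664046, -0.24754461, -0.79994117],
       [-0.72403531,  0.34018229, -0.60004073]]), 't': array([-350.20202023, -159.28424884, 1164.85914517])}
```

View pics/top1.png

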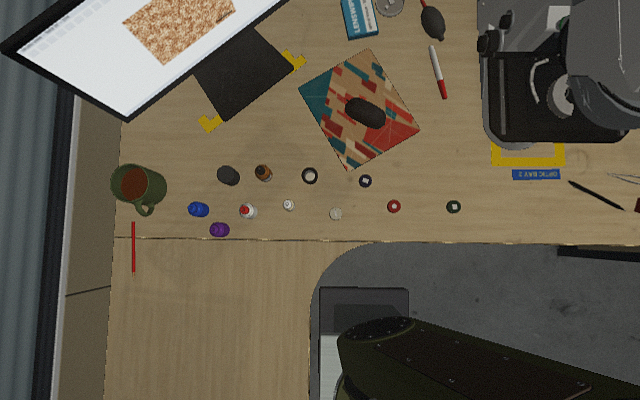

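View pics/scene1.png

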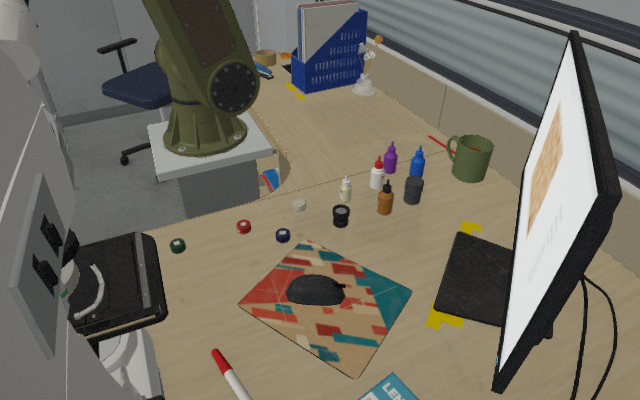

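Both views show the row. In the top view the red mount is near (394,206), the brown bottle near (263,172) and the loupe near (310,175). In the scene view they are at (244,227), the bottle tip at about (387,182), and (341,210). I'll enlarge these for precision.

```bash
python3 - <<'E'
from h import *
import pickle
d=pickle.load(open('c.pkl','rb'))
rows=[]
for n,L in(('top',[(394,206),(263,172),(310,175)]),('scene',[(244,227),(386,197),(341,212)])):
    im=cv2.cvtColor(d[n]['frame'],cv2.COLOR_RGB2BGR); r=[]
    for u,v in L:
        q=cv2.resize(im[v-20:v+20,u-20:u+20],(260,260),interpolation=cv2.INTER_CUBIC)
        for k in range(0,40,5):
            cv2.line(q,(int(k*6.5),0),(int(k*6.5),6 if k%10 else 14),(0,255,0),1);cv2.line(q,(0,int(k*6.5)),(6 if k%10 else 14,int(k*6.5)),(0,255,0),1)
        r.append(q)
    rows.append(np.hstack(r))
cv2.imwrite('pics/crops.png',np.vstack(rows))
E
```

```text
(no output)
```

View pics/crops.png

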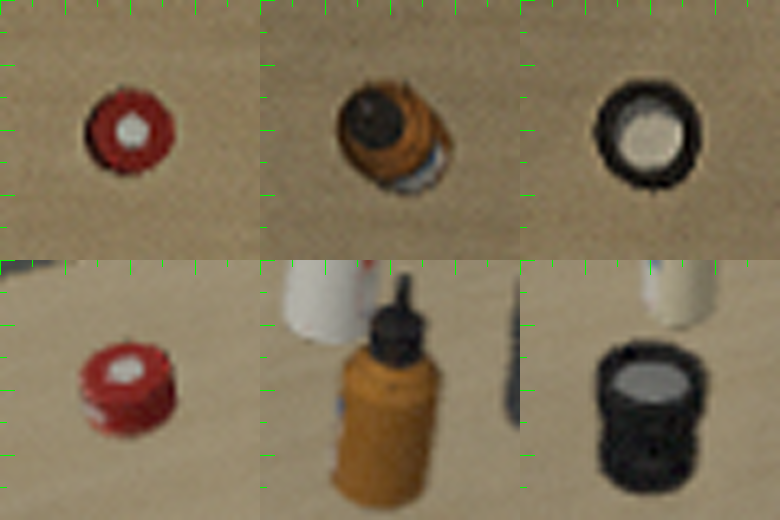

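The crops give these positions:

| Target | Top view | Scene view |
|---|---|---|
| Red mount face | (393.8,205.7) | (243,223.5) |
| Brown nozzle tip | (259,168) | (387.7,179) |
| Loupe rim centre | (309.3,175.2) | (340.7,209.7) |

```bash
python3 - <<'E'
from h import *
import pickle
d=pickle.load(open('c.pkl','rb'))
T={'red':((393.8,205.7),(243,223.5),16),'brown':((259,168.2),(387.7,179),89),'loupe':((309.3,175.2),(340.7,209.7),39)}
for k,(a,b,z) in T.items():
    o1,d1=ray(d['top'],*a);o2,d2=ray(d['scene'],*b)
    s=np.linalg.lstsq(np.c_[d1,-d2],o2-o1,rcond=None)[0]
    p=o1+s[0]*d1;q=o2+s[1]*d2
    print(k,onz(d['top'],*a,z).round(1),onz(d['scene'],*b,z).round(1),'tri',((p+q)/2).round(1),np.linalg.norm(p-q).round(1))
for k,uv,z in(('white',(244,209),89),('small',(288,204),69),('can',(227,174),58),('navy',(365,181),16),('cream',(335,213),16),('green',(454,207),16),('blue',(193,208),89),('purple',(215,230),89)):
    print(k,onz(d['top'],*uv,z).round())
E
```

```text
red [450.8  -7.6  16. ] [447.5  -6.3  16. ] tri [450.6  -7.   18.8] 0.3
brown [522.2 294.8  89. ] [519.7 298.1  89. ] tri [522.2 295.2  91.2] 1.8
loupe [516.4 188.5  39. ] [516.3 189.3  39. ] tri [516.5 188.8  39.2] 0.8
white [433. 324.  89.]
small [447. 232.  69.]
can [514. 373.  58.]
navy [508.  59.  16.]
cream [432. 128.  16.]
green [ 450. -146.   16.]
blue [434. 435.  89.]
purple [388. 385.  89.]
```

```bash
python3 - <<'E'
from h import *
import pickle
d=pickle.load(open('c.pkl','rb'))
for b in((497,390),(573,35)):
  for a in((128,118),(290,0),(5,50)):
    o1,d1=ray(d['top'],*a);o2,d2=ray(d['scene'],*b)
    s=np.linalg.lstsq(np.c_[d1,-d2],o2-o1,rcond=None)[0]
    p=o1+s[0]*d1;q=o2+s[1]*d2
    print(a,b,((p+q)/2).round(),np.linalg.norm(p-q).round())
for a in((128,118),(290,0),(200,65)): print(a,[onz(d['top'],*a,z).round() for z in(100,300,500)])
E
```

```text
(128, 118) (497, 390) [ 807.  778. -572.] 330.0
(290, 0) (497, 390) [953. 237.  12.] 20.0
(5, 50) (497, 390) [821. 528.  60.] 601.0
(128, 118) (573, 35) [608. 499. 366.] 161.0
(290, 0) (573, 35) [764. 246. 428.] 168.0
(5, 50) (573, 35) [629. 595. 396.] 1.0
(128, 118) [array([628., 584., 100.]), array([564., 469., 300.]), array([499., 355., 500.])]
(290, 0) [array([900., 235., 100.]), array([766., 211., 300.]), array([631., 187., 500.])]
(200, 65) [array([749., 431., 100.]), array([653., 356., 300.]), array([558., 281., 500.])]
```

Call:
jog_arm(series=[[0.1, 0.2, 0.08, 0, 0, 0, 1], [0.2, 0.4, 0.16, 0, 0, 0, 1], [0.3, 0.6, 0.24, 0, 0, 0, 1], [0.4, 0.8, 0.25, 0, 0, 0, 1], [0.5, 1, 0.25, 0, 0, 0, 1], [0.5, 1, 0.25, 0, 0, 0, 1]])

```text
clock: 0.6
eef_pos: [233.7, -399.5, 254.5]
eef_rot: [-3.142, -0.001, 0.321]
wrist_force: [0.6, -0.1, 0.5]
finger_gap: 57.2
finger_force: 0.0
```

Call:
jog_arm(series=[[0.1, 0.18, 0, 0, 0, 0, 1], [0.2, 0.36, 0, 0, 0, 0, 1], [0.3, 0.54, 0, 0, 0, 0, 1], [0.4, 0.72, 0, 0, 0, 0, 1], [0.5, 0.9, 0, 0, 0, 0, 1]])

```text
clock: 1.02
eef_pos: [292.6, -293.5, 254.1]
eef_rot: [-3.141, 0.0, 0.318]
wrist_force: [0.3, -0.7, -0.1]
finger_gap: 24.0
finger_force: 0.0
```

Call:
jog_arm(series=[[0.1, 0.18, 0, 0, 0, 0, 1], [0.2, 0.36, 0, 0, 0, 0, 1], [0.3, 0.54, 0, 0, 0, 0, 1], [0.4, 0.72, 0, 0, 0, 0, 1], [0.5, 0.9, 0, 0, 0, 0, 1]])

```text
clock: 1.43
eef_pos: [352.7, -185.5, 254.1]
eef_rot: [-3.141, 0.0, 0.319]
wrist_force: [0.4, 0.3, -0.2]
finger_gap: 0.6
finger_force: 0.0
```

Call:
jog_arm(series=[[0.1, 0.18, 0, 0, 0, 0, 1], [0.2, 0.36, 0, 0, 0, 0, 1], [0.3, 0.54, 0, 0, 0, 0, 1], [0.4, 0.72, 0, 0, 0, 0, 1], [0.4, 0.72, 0, 0, 0, 0, 1], [0.4, 0.72, 0, 0, 0, 0, 1]])

```text
clock: 1.93
eef_pos: [400.6, -99.5, 254.0]
eef_rot: [-3.141, 0.001, 0.321]
wrist_force: [-0.2, -1.5, 0.1]
finger_gap: 0.5
finger_force: 0.0
```

Call:
jog_arm(series=[[0.1, 0.2, 0, 0, 0, 0, 1], [0.2, 0.4, 0, 0, 0, 0, 1], [0.3, 0.6, 0, 0, 0, 0, 1], [0.41, 0.77, 0, 0, 0, 0, 1], [0.41, 0.77, 0, 0, 0, 0, 1], [0.41, 0.77, 0, 0, 0, 0, 1]])

```text
clock: 2.43
eef_pos: [449.6, -7.9, 253.9]
eef_rot: [-3.141, 0.001, 0.32]
wrist_force: [-0.1, -0.3, 0.4]
finger_gap: 0.3
finger_force: 0.0
```

```bash
cat > w.py <<'E'
from h import *
from scipy.spatial.transform import Rotation as Ro
def wrist(f):
    s=manip.read_state(); c=snap('wrist',f)
    T=np.eye(4);T[:3,:3]=Ro.from_euler('xyz',s['eef_rot']).as_matrix();T[:3,3]=s['eef_pos']
    M=np.linalg.inv(T@np.array(c['hand_eye'])); c['R']=M[:3,:3]; c['t']=M[:3,3]; return s,c
E
python3 - <<'E'
from w import *
import pickle
s,c=wrist('w1.png'); pickle.dump(c,open('w1.pkl','wb')); print(s['eef_pos'],s['eef_rot'])
for X in([450.5,-7,16],[522,295.5,89],[516.5,189,39]): print(proj(c,np.array(X,float)))
E
```

```text
[449.58848266  -7.90988236 253.90959674] [-3.14143240e+00  8.75887630e-04  3.19547209e-01]
[316.66126821 167.18720009]
[32.04296586 12.14685859]
[159.11087835  55.58559163]
```

View pics/w1.png

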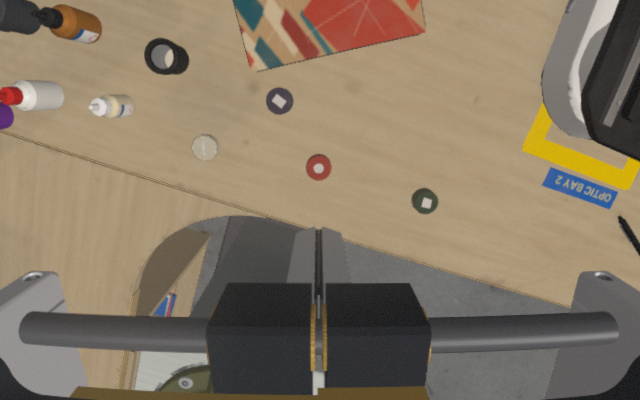

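The wrist view agrees with my estimates. It shows the red mount at (318.5,168) against a predicted (316.7,167), the brown nozzle tip at about (37,14), and the loupe at about (158,55).

Now I descend to TCP z 55.

```bash
python3 - <<'E'
from w import *
import pickle
c=pickle.load(open('w1.pkl','rb')); print(onz(c,318.5,168,16),onz(c,37,14,89),onz(c,158,55,39))
E
```

```text
[450.25743377  -9.36767885  16.        ] [521.60742837 290.02162487  89.        ] [516.73031817 190.28960906  39.        ]
```

Call:
jog_arm(series=[[0, 0, -0.15, 0, 0, 0, 1], [0, 0, -0.3, 0, 0, 0, 1], [0, 0, -0.45, 0, 0, 0, 1], [0, 0, -0.6, 0, 0, 0, 1], [0, 0, -0.75, 0, 0, 0, 1], [0, 0, -0.9, 0, 0, 0, 1], [0, 0, -1, 0, 0, 0, 1], [0, 0, -1, 0, 0, 0, 1]])

```text
clock: 3.15
eef_pos: [448.1, -8.8, 132.3]
eef_rot: [-3.14, 0.003, 0.317]
wrist_force: [-0.7, 0.1, -0.8]
finger_gap: 0.6
finger_force: 0.0
```

Call:
jog_arm(series=[[0.01, 0, -0.15, 0, 0, 0, 1], [0.01, 0, -0.3, 0, 0, 0, 1], [0.01, 0, -0.45, 0, 0, 0, 1], [0.01, 0, -0.55, 0, 0, 0, 1], [0.01, 0, -0.62, 0, 0, 0, 1], [0.01, 0, -0.65, 0, 0, 0, 1], [0.01, 0, -0.65, 0, 0, 0, 1], [0.01, 0, -0.65, 0, 0, 0, 1]])

```text
clock: 3.82
eef_pos: [451.1, -7.8, 57.0]
eef_rot: [3.141, -0.001, 0.318]
wrist_force: [-0.5, 0.2, -0.2]
finger_gap: 0.3
finger_force: 0.0
```

```bash
python3 - <<'E'
from w import *
s,c=wrist('w2.png'); print(s['eef_pos'],s['eef_rot'],s['finger_gap'])
print(proj(c,np.array([450.4,-8,16.])),proj(c,s['eef_pos']-[0,0,19]))
E
```

```text
[451.12811728  -7.80327397  56.99144734] [ 3.14122133e+00 -7.99284002e-04  3.18413559e-01] 0.34915555278012367
[316.37255929 230.59662731] [316.29749741 243.64675793]
```

View pics/w2.png

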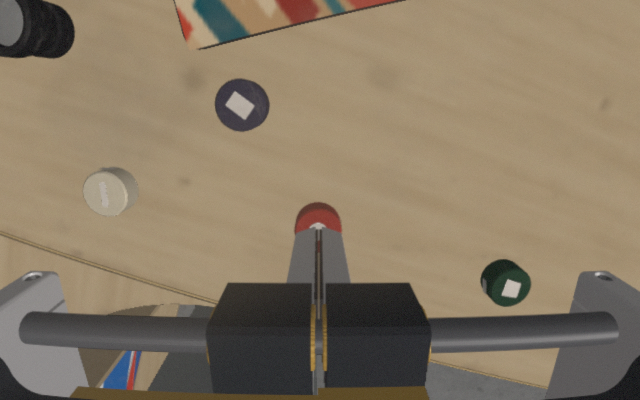

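The fingertip seam at (318,228) lies over the red mount's face, about 22 mm above it. I'll trim the height slightly and hold for more than two seconds.

Call:
jog_arm(series=[[0, 0, -0.015, 0, 0, 0, 1], [0, 0, -0.015, 0, 0, 0, 1], [0, 0, -0.015, 0, 0, 0, 1], [0, 0, -0.015, 0, 0, 0, 1], [0, 0, -0.015, 0, 0, 0, 1], [0, 0, -0.015, 0, 0, 0, 1], [0, 0, -0.015, 0, 0, 0, 1], [0, 0, -0.015, 0, 0, 0, 1]])

```text
clock: 4.53
eef_pos: [450.8, -7.5, 54.4]
eef_rot: [-3.142, 0.0, 0.319]
wrist_force: [-0.6, 0.1, 0.6]
finger_gap: 0.5
finger_force: 0.0
```

Call:
jog_arm(series=[[0, 0, 0, 0, 0, 0, 1], [0, 0, 0, 0, 0, 0, 1], [0, 0, 0, 0, 0, 0, 1], [0, 0, 0, 0, 0, 0, 1], [0, 0, 0, 0, 0, 0, 1], [0, 0, 0, 0, 0, 0, 1], [0, 0, 0, 0, 0, 0, 1], [0, 0, 0, 0, 0, 0, 1]])

```text
clock: 5.2
eef_pos: [450.8, -7.5, 54.5]
eef_rot: [-3.142, -0.0, 0.319]
wrist_force: [0.0, -1.2, -0.1]
finger_gap: 0.5
finger_force: 0.0
```

Call:
jog_arm(series=[[0, 0, 0, 0, 0, 0, 1], [0, 0, 0, 0, 0, 0, 1], [0, 0, 0, 0, 0, 0, 1], [0, 0, 0, 0, 0, 0, 1], [0, 0, 0, 0, 0, 0, 1], [0, 0, 0, 0, 0, 0, 1], [0, 0, 0, 0, 0, 0, 1], [0, 0, 0, 0, 0, 0, 1]])

```text
clock: 5.87
eef_pos: [450.8, -7.5, 54.4]
eef_rot: [3.142, -0.0, 0.319]
wrist_force: [-0.4, -0.3, 0.1]
finger_gap: 0.4
finger_force: 0.0
```

Call:
jog_arm(series=[[0, 0, 0, 0, 0, 0, 1], [0, 0, 0, 0, 0, 0, 1], [0, 0, 0, 0, 0, 0, 1], [0, 0, 0, 0, 0, 0, 1], [0, 0, 0, 0, 0, 0, 1], [0, 0, 0, 0, 0, 0, 1], [0, 0, 0, 0, 0, 0, 1], [0, 0, 0, 0, 0, 0, 1]])

```text
clock: 6.53
eef_pos: [450.8, -7.5, 54.4]
eef_rot: [-3.142, 0.0, 0.319]
wrist_force: [0.2, -1.3, -0.7]
finger_gap: 0.7
finger_force: 0.0
```

Call:
jog_arm(series=[[0, 0, 0.15, 0, 0, 0, 1], [0, 0, 0.3, 0, 0, 0, 1], [0, 0, 0.45, 0, 0, 0, 1], [0, 0, 0.6, 0, 0, 0, 1], [0, 0, 0.75, 0, 0, 0, 1], [0, 0, 0.9, 0, 0, 0, 1], [0, 0, 1, 0, 0, 0, 1]])

```text
clock: 7.12
eef_pos: [451.0, -7.5, 176.1]
eef_rot: [3.141, -0.001, 0.319]
wrist_force: [-0.0, 0.3, -0.5]
finger_gap: 0.5
finger_force: 0.0
```

Call:
jog_arm(series=[[0, 0, 0.15, 0, 0, 0, 1], [0, 0, 0.3, 0, 0, 0, 1], [0, 0, 0.45, 0, 0, 0, 1], [0, 0, 0.6, 0, 0, 0, 1], [0, 0, 0.65, 0, 0, 0, 1], [0, 0, 0.65, 0, 0, 0, 1]])

```text
clock: 7.62
eef_pos: [451.2, -7.5, 253.5]
eef_rot: [3.141, -0.002, 0.319]
wrist_force: [-0.5, -0.5, -0.6]
finger_gap: 0.4
finger_force: 0.0
```

Call:
jog_arm(series=[[0.05, 0.2, 0, 0, 0, 0, 1], [0.1, 0.4, 0, 0, 0, 0, 1], [0.15, 0.6, 0, 0, 0, 0, 1], [0.2, 0.8, 0, 0, 0, 0, 1], [0.25, 1, 0, 0, 0, 0, 1], [0.25, 1, 0, 0, 0, 0, 1]])

```text
clock: 8.12
eef_pos: [480.8, 115.4, 250.8]
eef_rot: [-3.141, 0.002, 0.321]
wrist_force: [0.1, -0.3, 0.0]
finger_gap: 0.4
finger_force: 0.0
```

Call:
jog_arm(series=[[0.05, 0.2, 0, 0, 0, 0, 1], [0.1, 0.4, 0, 0, 0, 0, 1], [0.15, 0.6, 0, 0, 0, 0, 1], [0.2, 0.8, 0, 0, 0, 0, 1], [0.2, 0.8, 0, 0, 0, 0, 1], [0.2, 0.8, 0, 0, 0, 0, 1]])

```text
clock: 8.62
eef_pos: [504.5, 208.8, 250.9]
eef_rot: [3.141, 0.002, 0.32]
wrist_force: [0.2, -0.1, -0.7]
finger_gap: 0.5
finger_force: 0.0
```

Call:
jog_arm(series=[[0.04, 0.2, 0, 0, 0, 0, 1], [0.08, 0.4, 0, 0, 0, 0, 1], [0.12, 0.6, 0, 0, 0, 0, 1], [0.14, 0.72, 0, 0, 0, 0, 1], [0.14, 0.72, 0, 0, 0, 0, 1], [0.14, 0.72, 0, 0, 0, 0, 1], [0.14, 0.72, 0, 0, 0, 0, 1]])

```text
clock: 9.2
eef_pos: [521.6, 293.6, 252.1]
eef_rot: [3.141, 0.001, 0.318]
wrist_force: [1.2, -0.6, -0.4]
finger_gap: 0.4
finger_force: 0.0
```

```bash
python3 - <<'E'
from w import *
import pickle
s,c=wrist('w3.png'); pickle.dump(c,open('w3.pkl','wb'));print(s['eef_pos'],s['eef_rot'])
for X in([522,295.5,89],[516.5,189,39]): print(proj(c,np.array(X,float)))
E
```

```text
[521.55112948 293.56306785 252.1382632 ] [3.14133207e+00 6.30738330e-04 3.17919400e-01]
[315.16168028 182.18850556]
[402.2880698  204.76451416]
```

View pics/w3.png

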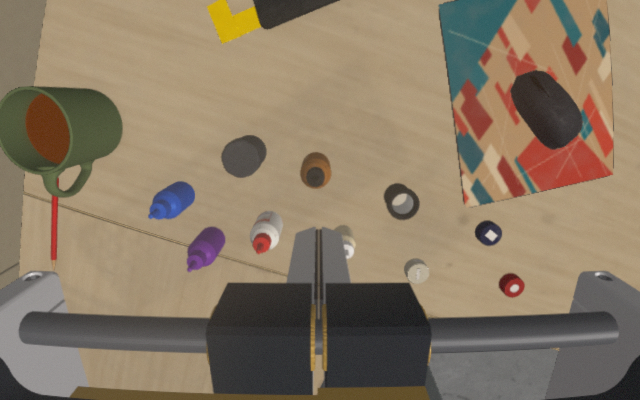

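The nozzle tip shows at about (315,180), matching the prediction. I shift by a couple of mm and descend to TCP z 128.

Call:
jog_arm(series=[[0.003, 0.02, -0.15, 0, 0, 0, 1], [0.003, 0.02, -0.3, 0, 0, 0, 1], [0.003, 0.02, -0.45, 0, 0, 0, 1], [0.003, 0.02, -0.6, 0, 0, 0, 1], [0.003, 0.02, -0.7, 0, 0, 0, 1], [0.003, 0.02, -0.75, 0, 0, 0, 1], [0.003, 0.02, -0.75, 0, 0, 0, 1], [0.003, 0.02, -0.75, 0, 0, 0, 1]])

```text
clock: 9.92
eef_pos: [522.2, 297.1, 163.2]
eef_rot: [-3.141, -0.001, 0.318]
wrist_force: [0.0, -0.1, -0.7]
finger_gap: 0.2
finger_force: 0.0
```

Call:
jog_arm(series=[[0, -0.006, -0.1, 0, 0, 0, 1], [0, -0.006, -0.18, 0, 0, 0, 1], [0, -0.006, -0.24, 0, 0, 0, 1], [0, -0.006, -0.28, 0, 0, 0, 1], [0, -0.006, -0.29, 0, 0, 0, 1], [0, -0.006, -0.29, 0, 0, 0, 1], [0, -0.006, -0.29, 0, 0, 0, 1], [0, -0.006, -0.29, 0, 0, 0, 1]])

```text
clock: 10.58
eef_pos: [522.1, 296.7, 128.1]
eef_rot: [-3.141, -0.001, 0.319]
wrist_force: [0.4, -0.7, 0.1]
finger_gap: 0.4
finger_force: 0.0
```

```bash
python3 - <<'E'
from w import *
s,c=wrist('w4.png'); print(s['eef_pos'],s['eef_rot'])
a=snap('top','t4.png');b=snap('scene','s4.png')
f=lambda c,u,v:cv2.resize(cv2.cvtColor(c['frame'],cv2.COLOR_RGB2BGR)[v-40:v+40,u-40:u+40],(390,390),interpolation=cv2.INTER_CUBIC)
cv2.imwrite('pics/c4.png',np.hstack([f(c,318,220),f(b,387,180)]))
E
```

```text
[522.11903561 296.70546362 128.0584921 ] [-3.14149899e+00 -6.52381577e-04  3.18848692e-01]
```

View pics/c4.png

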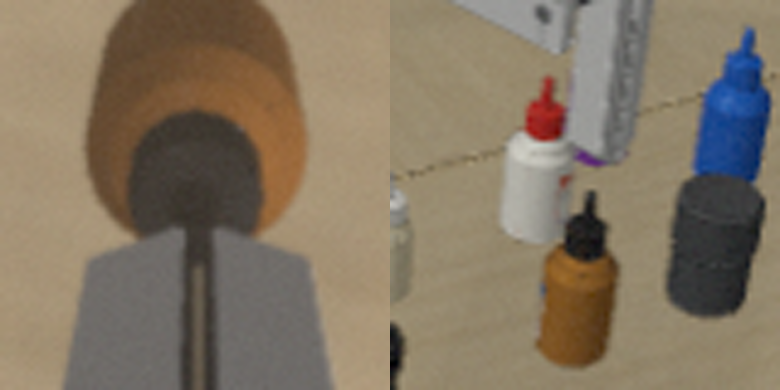

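The fingertips are centred above the nozzle: seam at column 198 and nozzle at 195 in the crop, with about 2 cm of gap. Now I hold.

Call:
jog_arm(series=[[0, 0, 0, 0, 0, 0, 1], [0, 0, 0, 0, 0, 0, 1], [0, 0, 0, 0, 0, 0, 1], [0, 0, 0, 0, 0, 0, 1], [0, 0, 0, 0, 0, 0, 1], [0, 0, 0, 0, 0, 0, 1], [0, 0, 0, 0, 0, 0, 1], [0, 0, 0, 0, 0, 0, 1]])

```text
clock: 11.4
eef_pos: [521.9, 296.6, 127.6]
eef_rot: [-3.142, 0.0, 0.319]
wrist_force: [-0.2, 0.1, -0.2]
finger_gap: 0.5
finger_force: 0.0
```

Call:
jog_arm(series=[[0, 0, 0, 0, 0, 0, 1], [0, 0, 0, 0, 0, 0, 1], [0, 0, 0, 0, 0, 0, 1], [0, 0, 0, 0, 0, 0, 1], [0, 0, 0, 0, 0, 0, 1], [0, 0, 0, 0, 0, 0, 1], [0, 0, 0, 0, 0, 0, 1], [0, 0, 0, 0, 0, 0, 1]])

```text
clock: 12.07
eef_pos: [521.9, 296.6, 127.6]
eef_rot: [3.142, 0.0, 0.319]
wrist_force: [0.4, -0.2, 0.3]
finger_gap: 0.3
finger_force: 0.0
```

Call:
jog_arm(series=[[0, 0, 0, 0, 0, 0, 1], [0, 0, 0, 0, 0, 0, 1], [0, 0, 0, 0, 0, 0, 1], [0, 0, 0, 0, 0, 0, 1], [0, 0, 0, 0, 0, 0, 1], [0, 0, 0, 0, 0, 0, 1], [0, 0, 0, 0, 0, 0, 1], [0, 0, 0, 0, 0, 0, 1]])

```text
clock: 12.73
eef_pos: [521.9, 296.6, 127.6]
eef_rot: [3.142, 0.0, 0.319]
wrist_force: [-0.3, 0.3, -0.2]
finger_gap: 0.5
finger_force: 0.0
```

Call:
jog_arm(series=[[0, 0, 0, 0, 0, 0, 1], [0, 0, 0, 0, 0, 0, 1], [0, 0, 0, 0, 0, 0, 1], [0, 0, 0, 0, 0, 0, 1], [0, 0, 0, 0, 0, 0, 1], [0, 0, 0, 0, 0, 0, 1]])

```text
clock: 13.23
eef_pos: [521.9, 296.6, 127.6]
eef_rot: [-3.142, 0.0, 0.319]
wrist_force: [-0.3, 0.0, 0.3]
finger_gap: 0.9
finger_force: 0.0
```

Call:
jog_arm(series=[[0, 0, 0.15, 0, 0, 0, 1], [0, 0, 0.3, 0, 0, 0, 1], [0, 0, 0.45, 0, 0, 0, 1], [0, 0, 0.6, 0, 0, 0, 1], [0, 0, 0.75, 0, 0, 0, 1], [0, 0, 0.9, 0, 0, 0, 1], [0, 0, 1, 0, 0, 0, 1], [0, 0, 1, 0, 0, 0, 1]])

```text
clock: 13.9
eef_pos: [522.6, 296.9, 250.2]
eef_rot: [-3.141, -0.004, 0.319]
wrist_force: [-0.7, -0.5, 1.0]
finger_gap: 0.6
finger_force: 0.0
```

Call:
jog_arm(series=[[-0.01, -0.2, 0, 0, 0, 0, 1], [-0.02, -0.4, 0, 0, 0, 0, 1], [-0.03, -0.6, 0, 0, 0, 0, 1], [-0.04, -0.8, 0, 0, 0, 0, 1], [-0.045, -0.89, 0, 0, 0, 0, 1], [-0.045, -0.89, 0, 0, 0, 0, 1], [-0.045, -0.89, 0, 0, 0, 0, 1], [-0.045, -0.89, 0, 0, 0, 0, 1]])

```text
clock: 14.57
eef_pos: [516.5, 190.8, 247.3]
eef_rot: [-3.141, 0.0, 0.319]
wrist_force: [0.1, -0.2, 0.7]
finger_gap: 0.6
finger_force: 0.0
```

Next the loupe, at (516.5,189.5) with TCP z 78. I go down in two stages.

Call:
jog_arm(series=[[0, -0.005, -0.15, 0, 0, 0, 1], [0, -0.005, -0.3, 0, 0, 0, 1], [0, -0.005, -0.45, 0, 0, 0, 1], [0, -0.005, -0.6, 0, 0, 0, 1], [0, -0.005, -0.75, 0, 0, 0, 1], [0, -0.005, -0.85, 0, 0, 0, 1], [0, -0.005, -0.9, 0, 0, 0, 1], [0, -0.005, -0.9, 0, 0, 0, 1]])

```text
clock: 15.23
eef_pos: [516.0, 189.9, 138.3]
eef_rot: [-3.141, 0.002, 0.32]
wrist_force: [-1.3, 0.1, -0.0]
finger_gap: -0.0
finger_force: 0.0
```

Call:
jog_arm(series=[[0, 0, -0.1, 0, 0, 0, 1], [0, 0, -0.2, 0, 0, 0, 1], [0, 0, -0.3, 0, 0, 0, 1], [0, 0, -0.38, 0, 0, 0, 1], [0, 0, -0.43, 0, 0, 0, 1], [0, 0, -0.45, 0, 0, 0, 1], [0, 0, -0.45, 0, 0, 0, 1], [0, 0, -0.45, 0, 0, 0, 1]])

```text
clock: 15.9
eef_pos: [516.7, 189.2, 85.9]
eef_rot: [-3.142, -0.0, 0.319]
wrist_force: [-0.1, 0.1, -0.3]
finger_gap: 0.3
finger_force: 0.0
```

```bash
python3 - <<'E'
from w import *
s,c=wrist('w5.png'); print(s['eef_pos'],s['eef_rot'])
b=snap('scene','s5.png')
f=lambda c,u,v:cv2.resize(cv2.cvtColor(c['frame'],cv2.COLOR_RGB2BGR)[v-40:v+40,u-40:u+40],(390,390),interpolation=cv2.INTER_CUBIC)
cv2.imwrite('pics/c5.png',np.hstack([f(c,318,220),f(b,341,195)]))
E
```

```text
[516.72473595 189.22804349  85.89681397] [-3.14157854e+00 -3.45475549e-04  3.18687212e-01]
```

View pics/c5.png

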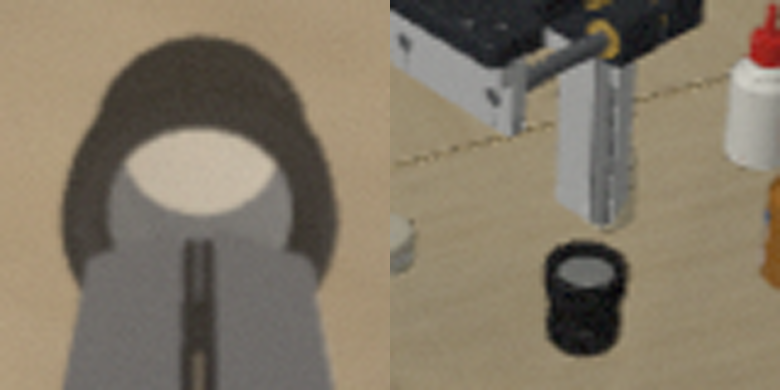

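The fingers are centred over the loupe: seam at 198 and loupe centre at about 200 in the crop. I lower another 8 mm, hold, then raise.

Call:
jog_arm(series=[[0, 0, -0.03, 0, 0, 0, 1], [0, 0, -0.06, 0, 0, 0, 1], [0, 0, -0.065, 0, 0, 0, 1], [0, 0, -0.065, 0, 0, 0, 1], [0, 0, -0.065, 0, 0, 0, 1], [0, 0, -0.065, 0, 0, 0, 1], [0, 0, -0.065, 0, 0, 0, 1], [0, 0, -0.065, 0, 0, 0, 1]])

```text
clock: 16.67
eef_pos: [516.6, 189.2, 77.9]
eef_rot: [-3.142, -0.0, 0.319]
wrist_force: [0.3, 0.2, 0.1]
finger_gap: 0.7
finger_force: 0.0
```

Call:
jog_arm(series=[[0, 0, 0, 0, 0, 0, 1], [0, 0, 0, 0, 0, 0, 1], [0, 0, 0, 0, 0, 0, 1], [0, 0, 0, 0, 0, 0, 1], [0, 0, 0, 0, 0, 0, 1], [0, 0, 0, 0, 0, 0, 1], [0, 0, 0, 0, 0, 0, 1], [0, 0, 0, 0, 0, 0, 1]])

```text
clock: 17.33
eef_pos: [516.5, 189.2, 77.8]
eef_rot: [-3.142, 0.0, 0.319]
wrist_force: [0.2, -0.8, -0.6]
finger_gap: 0.7
finger_force: 0.0
```

Call:
jog_arm(series=[[0, 0, 0, 0, 0, 0, 1], [0, 0, 0, 0, 0, 0, 1], [0, 0, 0, 0, 0, 0, 1], [0, 0, 0, 0, 0, 0, 1], [0, 0, 0, 0, 0, 0, 1], [0, 0, 0, 0, 0, 0, 1], [0, 0, 0, 0, 0, 0, 1], [0, 0, 0, 0, 0, 0, 1]])

```text
clock: 18.0
eef_pos: [516.5, 189.2, 77.8]
eef_rot: [3.142, 0.0, 0.319]
wrist_force: [0.8, 0.1, 0.7]
finger_gap: 0.6
finger_force: 0.0
```

Call:
jog_arm(series=[[0, 0, 0, 0, 0, 0, 1], [0, 0, 0, 0, 0, 0, 1], [0, 0, 0, 0, 0, 0, 1], [0, 0, 0, 0, 0, 0, 1], [0, 0, 0, 0, 0, 0, 1], [0, 0, 0, 0, 0, 0, 1], [0, 0, 0, 0, 0, 0, 1], [0, 0, 0, 0, 0, 0, 1]])

```text
clock: 18.67
eef_pos: [516.5, 189.2, 77.9]
eef_rot: [-3.142, -0.0, 0.319]
wrist_force: [0.7, -0.4, -0.1]
finger_gap: 0.2
finger_force: 0.0
```

Call:
jog_arm(series=[[0, 0, 0, 0, 0, 0, 1], [0, 0, 0, 0, 0, 0, 1]])

```text
clock: 18.83
eef_pos: [516.5, 189.2, 77.9]
eef_rot: [-3.142, -0.0, 0.319]
wrist_force: [0.0, 0.1, -0.6]
finger_gap: 0.5
finger_force: 0.0
```

Call:
jog_arm(series=[[0, 0, 0.15, 0, 0, 0, 1], [0, 0, 0.3, 0, 0, 0, 1], [0, 0, 0.45, 0, 0, 0, 1], [0, 0, 0.6, 0, 0, 0, 1], [0, 0, 0.75, 0, 0, 0, 1], [0, 0, 0.9, 0, 0, 0, 1], [0, 0, 1, 0, 0, 0, 1]])

```text
clock: 19.42
eef_pos: [516.8, 189.3, 199.7]
eef_rot: [3.142, -0.002, 0.319]
wrist_force: [-0.8, 0.4, 1.0]
finger_gap: 0.1
finger_force: 0.0
```

Call:
jog_arm(series=[[0, 0, 0.15, 0, 0, 0, 1], [0, 0, 0.3, 0, 0, 0, 1], [0, 0, 0.4, 0, 0, 0, 1], [0, 0, 0.5, 0, 0, 0, 1], [0, 0, 0.55, 0, 0, 0, 1], [0, 0, 0.55, 0, 0, 0, 1], [0, 0, 0.55, 0, 0, 0, 1], [0, 0, 0.55, 0, 0, 0, 1]])

```text
clock: 20.08
eef_pos: [516.3, 189.1, 262.9]
eef_rot: [-3.142, 0.001, 0.319]
wrist_force: [0.0, -0.2, -0.3]
finger_gap: 0.1
finger_force: 0.0
```

The fingertips are at about 244 mm, above the 200 mm needed.

```bash
python3 -c "
from cell import manip
print(manip.sign_off())"
```

```text
the job is handed in; nothing more can be done
None
```

The job is handed in: I held the fingertips about 2 cm above the red mount, then the brown bottle's tip, then the loupe, for over 2 s each, with no contact force showing in the readings, and finished with the fingertips about 244 mm above the desk at 20 s.

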